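Angle the tongued floorboard into the practice frame

ROBOT

A 6-joint arm with a two-finger parallel gripper is mounted at the origin on the work surface. World frame = base frame: x ahead of the robot, y to its left, z up, the work surface at z = 0. Lengths are in m, angles in rad, forces in N, time in s.
With the tool pointing down it reaches from about 0.35 to 0.775 m from the base axis. Payload 7.3 kg.
Tool frame: the origin (TCP) lies at the very end of the fingers, on their centre line; the grasp point (between the pads) lies 19 mm behind it (robot.tcp_to_grasp is the distance from the TCP to the grasp point, in m); z points along the fingers, y is the direction in which the jaws open and shut (so a half turn about z gives the same grasp; the last joint's range is limited). The gripper opens to 92 mm and grips with 3 to 60 N. Pads are 19 mm wide; open, the fingers measure 130 mm over their backs; the gripper's body (75 mm by 190 mm) begins 47 mm behind the grasp point.
Start: joints at [-1.491, 0.342, 1.524, -0, 1.275, -0.146], TCP at [0.118, -0.512, 0.227] pointing down, gripper open.
Joint ranges: [-2.53, 2.53], [-0.77, 2.02], [0.04, 2.7], [-1, 4.14], [0.28, 2.66], [-3.11, 3.11]. Speed limits (rad/s): [2.57, 2.57, 3.14, 3.14, 3.14, 3.14].

INTERFACE

Orientations are given as [roll, pitch, yaw] about the fixed x, y, z axes, in that order (R = Rz(yaw) Ry(pitch) Rx(roll)).
In Python, from cell import robot gives the robot as it stands.
- The arm moves only by the tool arm_command, never from a script. Its argument "motion" is a list that holds one entry, the list of rows, each a list of 7 numbers: the turn, a rotation vector about the tool's x, y, z in units of 90 degrees (1.0 is 90 degrees), then the shift along the tool's x, y, z in units of 30 cm (1.0 is 30 cm), then the opening, from -1 (shut) to 1 (fully open). In form: [[[wx, wy, wz, tx, ty, tz, grip], ...]]. A call has 1 to 8 rows; each row is the pose to reach, as a shift and turn from the pose commanded when the call began, along the tool's axes at that moment; what a row does not reach only later rows make up. A row lasts 1/10 s, in which the tool goes at most 50 mm and 8.59 degrees, less where a joint would pass 70% of its speed; a pose out of reach is approached as far as the arm can. A call with a number of a shift or a turn outside -1 to 1 is refused whole. A call with a gripper value outside its range is refused whole. The fingers move at their own pace and stop on an object; "grip_force" is the grip in N (left out, the last holds). Time passes only in rows, so rows that repeat a pose let the fingers close. It gives the time, the measured TCP pose, the force and the opening at its end, in the units of the state.
- robot.observe(): the state, without advancing time (a new reading comes with each control period).
- robot.read_camera(name): name is "scene" or "top" or "wrist"; returns a dict with "image" (480x640x3 uint8, red, green, blue), "z_map" (480x640 float32, m along the optical axis (not along the pixel's ray), 0 where there is no reading), "fov_y" (degrees; the focal length in pixels is half the picture's height over the tangent of half this angle, whatever the lens; pixels are square), "cx", "cy" (the principal point, pixels), "k1" (the pictures are not rectified: a ray, as slopes to the right and down, at radius r is drawn at 1 + k1 r^2 times it, then the intrinsics apply), "cam_to_world" (4x4, takes a point from camera to world coordinates). Camera axes: x right, y down, z forward; pixel columns grow to the right and rows downward; lengths in m; the calibration is good to about 2 mm. A picture is of the moment at which its call begins.
- robot.hand_in(): hands the job in, once; it reports no verdict.
The state is a dict: "time": time; "qpos": joint angles; "qvel": joint speeds; "joint_efforts": joint torques, N m; "tool_pos": TCP position; "tool_rot": TCP orientation; "contact_force": force on the tool from outside, world axes, zero at the start; "torque": the same for the moment, N m; "opening": finger opening in m.
Only numpy, scipy, OpenCV 4.12 (cv2) and the standard library are available. Lean on these libraries where they do the work, as an engineer would, in place of code of your own. Each camera call takes 0.05 s, during which the arm holds its last target.

TASK

Three loose floorboard pieces lie on the bench: take the long one that has a tongue on its end. Hold it tilted with the tongue end low, angle the tongue into the groove of the flooring practice frame, then lower it flat onto the joists in front of the stop batten, keeping hold of it until it lies flat, and let go. It should end up in the middle of the frame's width and square to it, with the tongue still in the groove.

Things in the scene. Friction and masses are not known exactly. Their poses are not given: they have to be found in the camera images.
- board: Pale floorboard with brown top; body 200 (x) x 60 (y) x 22 mm (z), 0.19 kg; full-width tongue 20 long on its -x end, 6 to 14 mm above the underside. Lies flat on the bench, tongue towards the robot (within 15 deg), one of three alike in a row, any order; the others: 200 mm without tongue, 130 mm with tongue. Origin: underside centre of the 200 mm body; x away from the tongue, z up.
- board_tongue (a point): Middle of the tip of the board's tongue: 120 mm from the board's origin along -x and 10 mm above its underside. Axes as the board's.
- frame: Fixed plywood practice frame 380 (x) x 110 mm (y), no sides. Near end: laid floor with the groove, face at x -107 mm; far end: stop batten, face at x +107 mm; both 52 mm high. The board lies in this 214 mm bay on two joists (20 mm wide, at x -67 and +67 mm, tops 30 mm above the bench; base top 12 mm). Origin: underside centre, on the bench; x from groove to batten, within 15 deg of straight ahead; z up.
- frame_groove (a point): Middle of the groove's mouth, at mid width of the frame, 36 mm above the bench; axes as the frame's, +x points out of the groove, away from the robot. The groove runs across the full width, is 24 mm deep and open from 10 mm below to 9.5 mm above this point, under a 6.5 mm lip. The tongue goes in with the board's far end raised 10 to 20 deg; level, the batten blocks the board.
Things that resemble listed ones, but are neither listed nor needed, are in the scene too. What is shaped like the board but blue or turquoise is not meant.

How it is judged:
On the way, in this order (a step that is already met when the one before it is completed fails the run):
1. with the board tilted by more than 6 degrees, far end up, the tip of its tongue is more than 4 mm inside the groove (x of board_tongue in the frame of frame_groove between -0.03 and -0.004 m and y of board_tongue in the frame of frame_groove between -0.025 and 0.025 m and z of board_tongue in the frame of frame_groove between -0.014 and 0.009 m and angle between the y axis of board and the y axis of frame, either way round below 0.2 rad and angle between board's own z axis and vertical above 0.105 rad and z of board in the frame of frame_groove above 0.004 m), for 0.1 s.
2. the board is lowered to within 4.5 degrees of flat, tongue in the groove, while the fingers still hold it (x of board_tongue in the frame of frame_groove between -0.03 and -0.004 m and y of board_tongue in the frame of frame_groove between -0.025 and 0.025 m and z of board_tongue in the frame of frame_groove between -0.014 and 0.009 m and angle between the y axis of board and the y axis of frame, either way round below 0.2 rad and angle between board's own z axis and vertical below 0.08 rad and contact force between the fingers and board above 0.5 N), for 0.1 s.
At the end, for the whole second after the job is handed in: The tongued 200 mm board lies at rest on the joists, flat within 3 degrees (underside 26 to 34 mm above the bench), tongue tip over 4 mm inside the groove, its middle within 20 mm (tongue tip 25 mm) of the frame's centre line, square to the frame within 10 degrees (x of board_tongue in the frame of frame_groove between -0.03 and -0.004 m and y of board_tongue in the frame of frame_groove between -0.025 and 0.025 m and z of board_tongue in the frame of frame_groove between -0.014 and 0.009 m and angle between the y axis of board and the y axis of frame, either way round below 0.2 rad and y of board in the frame of frame between -0.02 and 0.02 m and z of board in the frame of frame between 0.026 and 0.034 m and angle between board's own z axis and vertical below 0.05 rad and angle between the x axis of board and the x axis of frame, either way round below 0.175 rad and linear speed of board below 0.02 m/s); the robot touches nothing.
It also fails if it takes over 48 s, if anything falls off the work surface, if the arm or the gripper's body presses on something with over 40 N, if the wrist force passes 120 N, or if a joint passes its speed limit or range.

## Working session

There is one attempt and no reset: what is moved stays moved. The work goes in short steps, Python scripts to look and compute and a tool call to move; the robot and the scene stay as the last step left them, time stands still between calls to the robot, and variables do not carry over. Pictures are saved under pics/ and viewed, and the job is handed in when it is done.

Besides the shell and the picture viewer there is one more tool, called after "Emit:" as name(argument=value, ...), one argument or row to a line, values as JSON. arm_command: Moves the arm, as the interface text tells. Its arguments: {"type":"object","properties":{"motion":{"type":"array"},"grip_force":{"type":"number"}},"required":["motion"]}

```bash
mkdir -p pics; ls; python3 - <<'E'
from cell import robot
import cv2,numpy as np
print(robot.observe())
for n in ["scene","top"]:
    d=robot.read_camera(n); cv2.imwrite(f"pics/{n}1.png",d["image"][:,:,::-1]); np.savez(f"{n}1.npz",**d)
    print(n,{k:d[k] for k in d if k not in("image","z_map")})
E
```

```text
pics
{'time': 0.0, 'qpos': array([-1.49102877e+00,  3.42756780e-01,  1.52502386e+00, -2.80597873e-05,
        1.27539035e+00, -1.46004409e-01]), 'qvel': array([ 2.37794259e-03, -4.58359165e-04,  2.71097543e-04,  7.16344663e-07,
        8.73988591e-04,  1.51615695e-04]), 'joint_efforts': array([ 1.78129805e-03, -4.31234694e+01, -2.44226378e+01,  7.20161665e-02,
        5.59142022e-02, -1.54398749e-04]), 'tool_pos': array([ 0.11750393, -0.51126142,  0.2260249 ]), 'tool_rot': array([-3.14002721e+00, -2.03079665e-04,  2.25779997e-01]), 'contact_force': array([ 0.17472733, -0.68235102,  1.03071821]), 'torque': array([0.04854004, 0.07803643, 0.021071  ]), 'opening': 0.09148778817642167}
scene {'fov_y': 55.295586333929776, 'cx': 314.20200553447, 'cy': 242.1907616240938, 'k1': -0.049436542846705636, 'cam_to_world': array([[-0.62109156,  0.63891221, -0.4539124 ,  0.91057304],
       [ 0.7835396 ,  0.519224  , -0.34128013,  0.32897079],
       [ 0.01763417, -0.56762455, -0.82309866,  0.93151205],
       [ 0.        ,  0.        ,  0.        ,  1.        ]])}
top {'fov_y': 45.766839922694906, 'cx': 315.4769315607446, 'cy': 245.66927691756058, 'k1': -0.03924827674646829, 'cam_to_world': array([[ 0.02823316, -0.99824281,  0.05209774,  0.33299321],
       [-0.99941947, -0.02719543,  0.02052142, -0.02775725],
       [-0.01906854, -0.05264688, -0.99843112,  1.22892274],
       [ 0.        ,  0.        ,  0.        ,  1.        ]])}
```

View pics/scene1.png

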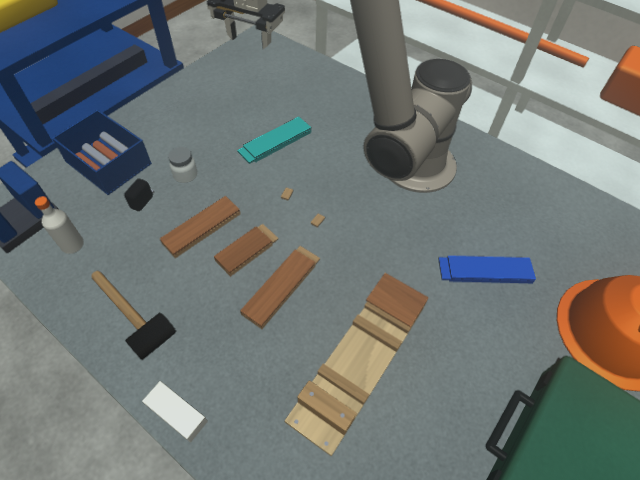

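View pics/top1.png

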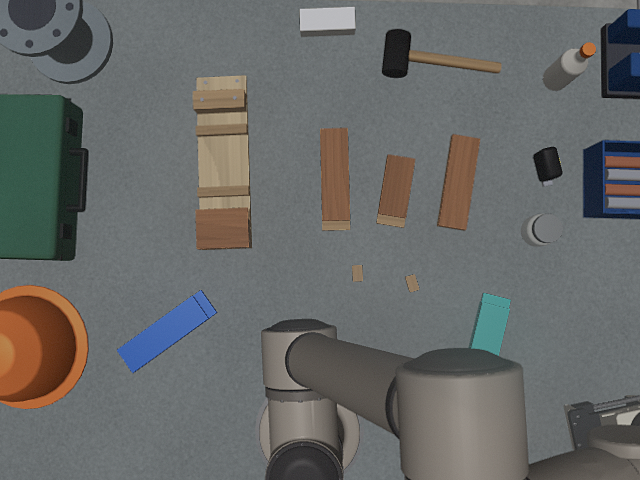

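Candidates in the top picture:
- (335,178): long, with a pale tongue at its lower end (335,225).
- (396,190): short, with a tongue.
- (459,182): long, no tongue.

The first fits. I'll confirm it in a crop and measure.

```bash
cat > h.py <<'E'
import numpy as np,cv2
def cloud(d):
    f=240/np.tan(np.radians(float(d["fov_y"]))/2); k1=float(d["k1"])
    K=np.array([[f,0,float(d["cx"])],[0,f,float(d["cy"])],[0,0,1]])
    # distorted -> undistorted
    v,u=np.mgrid[0:480,0:640].astype(float)
    p=cv2.undistortPoints(np.stack([u.ravel(),v.ravel()],1)[:,None],K,np.array([k1,0,0,0,0.]))[:,0]
    z=d["z_map"].ravel().astype(float)
    P=np.c_[p*z[:,None],z]; T=d["cam_to_world"]
    W=(P@T[:3,:3].T+T[:3,3]).reshape(480,640,3); W[d["z_map"]==0]=np.nan
    return W
E
python3 - <<'E'
import numpy as np,cv2
from h import cloud
d=np.load("top1.npz"); im=d["image"]; 
c=cv2.resize(im[60:270,180:490],None,fx=2.5,fy=2.5,interpolation=cv2.INTER_CUBIC); cv2.imwrite("pics/crop1.png",c[:,:,::-1])
W=cloud(d)
for u in (335,459,396): print("board",u); print([(v,W[v,u].round(3).tolist()) for v in range(125,236,7)])
print("frame"); print([(v,W[v,222].round(3).tolist()) for v in range(72,256,6)])
for n,(u0,u1,v0,v1) in dict(board=(310,360,115,240)).items():
    S=W[v0:v1,u0:u1].reshape(-1,3); 
    print(np.percentile(S[:,2],[5,30,50,70,95]).round(4))
    m=(S[:,2]>.016)
    r=cv2.minAreaRect((S[m][:,:2]*1000).astype(np.float32)); print(n,r, cv2.boxPoints(r).round(1).tolist(), S[m].mean(0))
S=W[65:260,185:262].reshape(-1,3)
for a,b in((.044,.062),(.024,.036),(.006,.018),(.006,.07)):
    m=(S[:,2]>a)&(S[:,2]<b); Q=S[m]
    r=cv2.minAreaRect((Q[:,:2]*1000).astype(np.float32)); print(a,b,m.sum(),r,cv2.boxPoints(r).round(1).tolist(),Q[:,2].mean())
E
```

```text
board 335
[(125, [0.663, -0.038, 0.001]), (132, [0.642, -0.038, 0.022]), (139, [0.626, -0.038, 0.023]), (146, [0.611, -0.039, 0.023]), (153, [0.595, -0.039, 0.026]), (160, [0.581, -0.04, 0.021]), (167, [0.565, -0.04, 0.027]), (174, [0.55, -0.04, 0.024]), (181, [0.535, -0.041, 0.024]), (188, [0.52, -0.041, 0.025]), (195, [0.506, -0.042, 0.02]), (202, [0.491, -0.042, 0.018]), (209, [0.475, -0.042, 0.022]), (216, [0.461, -0.043, 0.019]), (223, [0.446, -0.043, 0.014]), (230, [0.432, -0.044, -0.001])]
board 459
[(125, [0.669, -0.308, 0.003]), (132, [0.654, -0.309, 0.002]), (139, [0.632, -0.303, 0.026]), (146, [0.619, -0.305, 0.02]), (153, [0.602, -0.304, 0.025]), (160, [0.588, -0.305, 0.021]), (167, [0.573, -0.305, 0.022]), (174, [0.557, -0.305, 0.023]), (181, [0.543, -0.306, 0.019]), (188, [0.527, -0.305, 0.025]), (195, [0.512, -0.306, 0.022]), (202, [0.497, -0.306, 0.022]), (209, [0.482, -0.306, 0.024]), (216, [0.468, -0.307, 0.019]), (223, [0.453, -0.307, 0.021]), (230, [0.44, -0.312, -0.002])]
board 396
[(125, [0.667, -0.172, -0.004]), (132, [0.651, -0.172, -0.001]), (139, [0.635, -0.
[... 2125 characters left out ...]
 135.0], [720.7999877929688, 158.10000610351562], [713.0999755859375, 269.29998779296875]] 0.029666944736391494
0.006 0.018 4536 ((574.91162109375, 204.09873962402344), (424.4765625, 165.9431610107422), 1.996875286102295) [[359.8999938964844, 279.6000061035156], [365.70001220703125, 113.80000305175781], [789.9000244140625, 128.60000610351562], [784.0999755859375, 294.3999938964844]] 0.011896644683235199
0.006 0.07 9039 ((574.91162109375, 204.09873962402344), (424.4765625, 165.9431610107422), 1.996875286102295) [[359.8999938964844, 279.6000061035156], [365.70001220703125, 113.80000305175781], [789.9000244140625, 128.60000610351562], [784.0999755859375, 294.3999938964844]] 0.028308401228320613
```

View pics/crop1.png

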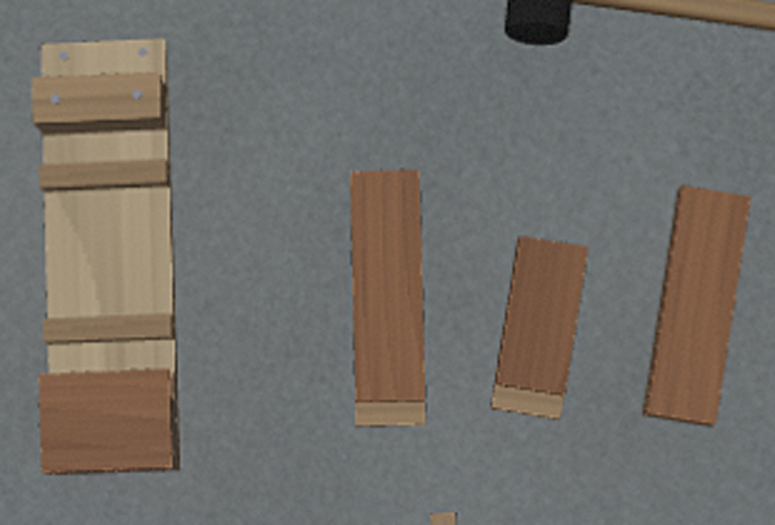

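The crop confirms it: of the three, the leftmost at (387,300) is long (about 200 mm body) and has a pale tongue strip at its bottom end. The middle one is short, and the right one has no tongue. I'll write a move calculator next.

```bash
cat >> h.py <<'E'
from scipy.spatial.transform import Rotation as Ro
def tool_R(yaw,tilt=0):  # tilt rad: far end up
    return Ro.from_euler('z',yaw)*Ro.from_euler('y',-tilt)*Ro.from_euler('x',np.pi)
def row(robot,p,yaw,tilt=0,st=None):
    st=st or robot.observe(); R0=Ro.from_euler('xyz',st['tool_rot'])
    w=(R0.inv()*tool_R(yaw,tilt)).as_rotvec()/(np.pi/2); t=R0.inv().apply(np.array(p)-st['tool_pos'])/.3
    print("t",round(st['time'],2),"pos",st['tool_pos'].round(4),"rot",st['tool_rot'].round(4),"F",st['contact_force'].round(1),"open",round(st['opening'],4))
    print("row",w.round(4).tolist(),t.round(4).tolist())
E
python3 - <<'E'
from h import *; from cell import robot
row(robot,[.552,-.0395,.12],.0505)
d=np.load("top1.npz"); W=cloud(d)
# frame fit: laid floor block and batten tops
S=W[65:260,185:262].reshape(-1,3); S=S[np.isfinite(S[:,0])]
for xa,xb in((.36,.48),(.665,.74)):
    m=(S[:,2]>.042)&(S[:,0]>xa)&(S[:,0]<xb); r=cv2.minAreaRect((S[m][:,:2]*1000).astype(np.float32)); print(r,cv2.boxPoints(r).round(1).tolist())
for xa,xb in((.49,.53),(.62,.66)):
    m=(abs(S[:,2]-.03)<.007)&(S[:,0]>xa)&(S[:,0]<xb); print("joist",S[m].mean(0).round(4),cv2.minAreaRect((S[m][:,:2]*1000).astype(np.float32)))
E
```

```text
t 0.1 pos [ 0.1175 -0.5113  0.2261] rot [-3.1402e+00 -2.0000e-04  2.2580e-01] F [ 1.2 -0.1  0.9] open 0.0919
row [-0.0009, -0.0, 0.1116] [1.7635, -1.2081, 0.3557]
((426.97686767578125, 193.51116943359375), (83.6644515991211, 111.61908721923828), 3.877361536026001) [[381.5, 246.39999389648438], [389.0, 135.0], [472.5, 140.6999969482422], [464.8999938964844, 252.0]]
((700.2815551757812, 211.5859375), (42.87204360961914, 109.21979522705078), 4.354772090911865) [[674.7999877929688, 264.3999938964844], [683.0999755859375, 155.5], [725.7999877929688, 158.8000030517578], [717.5, 267.70001220703125]]
joist [0.5078 0.1987 0.0297] ((508.2920837402344, 198.59669494628906), (21.293018341064453, 110.90979766845703), 3.749316930770874)
joist [0.6407 0.2074 0.0294] ((641.4258422851562, 208.47463989257812), (23.225168228149414, 111.49828338623047), 4.345253944396973)
```

Emit:
arm_command(
  motion=[
    [[0, 0, 0.056, 0.15, -0.1, 0, 1], [0, 0, 0.056, 0.3, -0.2, 0.02, 1], [0, 0, 0.056, 0.43, -0.3, 0.05, 1], [0, 0, 0.056, 0.56, -0.4, 0.08, 1], [0, 0, 0.056, 0.7, -0.48, 0.1, 1], [0, 0, 0.056, 0.82, -0.56, 0.12, 1], [0, 0, 0.056, 0.9, -0.62, 0.14, 1], [0, 0, 0.056, 0.9, -0.62, 0.14, 1]],
  ],
)

```text
time: 0.9
tool_pos: [0.3404, -0.2666, 0.1838]
tool_rot: [-3.139, 0.001, 0.142]
contact_force: [-0.3, 0.6, -0.4]
opening: 0.0915
```

```bash
python3 - <<'E'
from h import *; from cell import robot
row(robot,[.552,-.0395,.12],.0505)
E
```

```text
t 0.9 pos [ 0.3404 -0.2666  0.1838] rot [-3.1391e+00  7.0000e-04  1.4250e-01] F [-0.3  0.6 -0.4] open 0.0915
row [-0.0015, 0.0005, 0.0585] [0.806, -0.6488, 0.2137]
```

Emit:
arm_command(
  motion=[
    [[0, 0, 0.0585, 0.12, -0.1, 0.03, 1], [0, 0, 0.0585, 0.24, -0.2, 0.06, 1], [0, 0, 0.0585, 0.36, -0.3, 0.09, 1], [0, 0, 0.0585, 0.48, -0.4, 0.12, 1], [0, 0, 0.0585, 0.6, -0.5, 0.15, 1], [0, 0, 0.0585, 0.72, -0.58, 0.18, 1], [0, 0, 0.0585, 0.806, -0.649, 0.214, 1], [0, 0, 0.0585, 0.806, -0.649, 0.214, 1]],
  ],
)

```text
time: 1.7
tool_pos: [0.5531, -0.0418, 0.1188]
tool_rot: [-3.141, 0.001, 0.049]
contact_force: [-0.3, -0.2, 0.2]
opening: 0.0918
```

```bash
python3 - <<'E'
from h import *; from cell import robot
row(robot,[.552,-.0395,.004],.0505)
d=robot.read_camera("wrist"); cv2.imwrite("pics/w1.png",d["image"][:,:,::-1]); W=cloud(d); np.savez("w1.npz",**d)
S=W.reshape(-1,3); S=S[np.isfinite(S[:,0])]
m=(S[:,2]>.01)&(S[:,2]<.03)&(abs(S[:,1]+.04)<.07)&(S[:,0]>.4)&(S[:,0]<.7)
r=cv2.minAreaRect((S[m][:,:2]*1000).astype(np.float32)); print(m.sum(),r,cv2.boxPoints(r).round(1).tolist())
E
```

```text
t 1.7 pos [ 0.5531 -0.0418  0.1188] rot [-3.1408e+00  1.3000e-03  4.9100e-02] F [-0.3 -0.2  0.2] open 0.0918
row [-0.0005, 0.0008, -0.0009] [-0.0029, -0.0075, 0.3826]
18894 ((543.489013671875, -39.2962646484375), (219.14730834960938, 60.30430603027344), 2.9634511470794678) [[432.5, -14.800000190734863], [435.6000061035156, -75.0999984741211], [654.5, -63.70000076293945], [651.4000244140625, -3.5]]
```

View pics/w1.png

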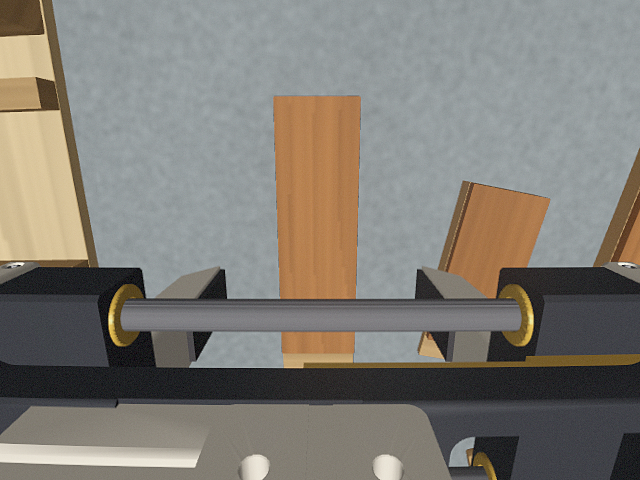

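The wrist view shows the board straight ahead between the open fingers, about columns 275–360, with the tongue at (318,360). The depth fit agrees with the top camera to within 1–2 mm. Going down to grasp.

Emit:
arm_command(
  motion=[
    [[0, 0, 0, 0, -0.009, 0.12, 1], [0, 0, 0, 0, -0.009, 0.25, 1], [0, 0, 0, 0, -0.009, 0.34, 1], [0, 0, 0, 0, -0.009, 0.37, 1], [0, 0, 0, 0, -0.009, 0.382, 1], [0, 0, 0, 0, -0.009, 0.382, 1]],
  ],
)

```text
time: 2.35
tool_pos: [0.5521, -0.0421, 0.0068]
tool_rot: [3.141, -0.001, 0.045]
contact_force: [0.1, 0.4, 0.3]
opening: 0.0919
```

```bash
python3 - <<'E'
from h import *; from cell import robot
row(robot,[.553,-.039,.0035],.0515)
E
```

```text
t 2.35 pos [ 0.5521 -0.0421  0.0068] rot [ 3.1411e+00 -1.2000e-03  4.5000e-02] F [0.1 0.4 0.3] open 0.0919
row [0.0003, -0.0007, -0.0041] [0.0034, -0.0102, 0.0111]
```

Emit:
arm_command(
  motion=[
    [[0, 0, -0.003, 0.002, -0.008, 0.009, 1], [0, 0, -0.003, 0.002, -0.008, 0.009, 1], [0, 0, -0.003, 0.002, -0.008, 0.009, -1], [0, 0, -0.003, 0.002, -0.008, 0.009, -1], [0, 0, -0.003, 0.002, -0.008, 0.009, -1], [0, 0, -0.003, 0.002, -0.008, 0.009, -1], [0, 0, -0.003, 0.002, -0.008, 0.009, -1], [0, 0, -0.003, 0.002, -0.008, 0.009, -1]],
  ],
  grip_force=40,
)

```text
time: 3.15
tool_pos: [0.5522, -0.0388, 0.0032]
tool_rot: [3.141, 0.0, 0.051]
contact_force: [0.7, 0.0, 1.6]
opening: 0.0597
```

```bash
python3 - <<'E'
from h import *; from cell import robot
row(robot,[.553,-.039,.0035],.0515)
E
```

```text
t 3.15 pos [ 0.5522 -0.0388  0.0032] rot [3.1415 0.     0.0507] F [0.7 0.  1.6] open 0.0597
row [0.0001, 0.0, -0.0005] [0.0026, 0.0008, -0.0009]
```

```bash
cat >> h.py <<'E'
FO=np.array([.575,.2037,0]); FY=.0698
OFF=np.array([-.0013,0,.0032])  # TCP in board frame
def tcp_for(tipx,tipz,deg,dy=0,off=OFF,pitch_err=0):
    # tipx: tip x in groove frame (neg = inside), tipz height above bench of tongue tip mid
    R=Ro.from_euler('z',FY)*Ro.from_euler('y',-np.radians(deg))
    tip=FO+Ro.from_euler('z',FY).apply([-.107+tipx,dy,tipz])
    return tip+R.apply(np.array([.120,0,-.010])+off)
E
python3 - <<'E'
from h import *; from cell import robot
p=tcp_for(.02,.090,14); print("pre high",p)
st=robot.observe()
row(robot,p+[0,0,.04],FY,np.radians(14))
E
```

```text
pre high [0.60474656 0.20577969 0.11211812]
t 3.15 pos [ 0.5522 -0.0388  0.0032] rot [3.1415 0.     0.0507] F [0.7 0.  1.6] open 0.0597
row [0.0015, 0.1556, -0.0121] [0.2162, -0.8053, -0.4964]
```

Emit:
arm_command(
  motion=[
    [[0, 0, 0, 0, 0, -0.05, -1], [0, 0, 0, 0, 0, -0.13, -1], [0, 0, 0, 0, 0, -0.22, -1], [0, 0, 0, 0, 0, -0.32, -1], [0, 0, 0, 0, 0, -0.42, -1], [0, 0, 0, 0, 0, -0.48, -1], [0, 0, 0, 0, 0, -0.5, -1], [0, 0, 0, 0, 0, -0.5, -1]],
  ],
)

```text
time: 3.95
tool_pos: [0.5522, -0.0388, 0.1534]
tool_rot: [3.141, -0.001, 0.051]
contact_force: [0.2, -0.3, -3.5]
opening: 0.0598
```

```bash
python3 - <<'E'
from h import *; from cell import robot
p=tcp_for(.02,.090,14); print("pre high",p)
row(robot,p,FY,np.radians(14))
E
```

```text
pre high [0.60474656 0.20577969 0.11211812]
t 3.95 pos [ 0.5522 -0.0388  0.1534] rot [ 3.1413e+00 -7.0000e-04  5.0700e-02] F [ 0.2 -0.3 -3.5] open 0.0598
row [0.0017, 0.1551, -0.0121] [0.216, -0.8053, 0.1374]
```

Emit:
arm_command(
  motion=[
    [[0, 0.03, -0.002, 0.03, -0.1, 0, -1], [0, 0.06, -0.004, 0.06, -0.23, 0, -1], [0, 0.09, -0.006, 0.1, -0.37, 0, -1], [0, 0.12, -0.009, 0.14, -0.51, 0.03, -1], [0, 0.155, -0.012, 0.18, -0.65, 0.06, -1], [0.002, 0.155, -0.012, 0.21, -0.75, 0.1, -1], [0.002, 0.155, -0.012, 0.216, -0.805, 0.13, -1], [0.002, 0.155, -0.012, 0.216, -0.805, 0.137, -1]],
  ],
)

```text
time: 4.75
tool_pos: [0.6026, 0.2077, 0.1084]
tool_rot: [-3.141, -0.238, 0.073]
contact_force: [-0.6, 0.2, -1.8]
opening: 0.0595
```

```bash
python3 - <<'E'
from h import *; from cell import robot
p=tcp_for(.02,.090,14); print("pre high",p)
row(robot,p,FY,np.radians(14))
for n in ["scene","top"]:
    d=robot.read_camera(n); cv2.imwrite(f"pics/{n}2.png",d["image"][:,:,::-1]); np.savez(f"{n}2.npz",**d)
E
```

```text
pre high [0.60474656 0.20577969 0.11211812]
t 4.75 pos [0.6026 0.2077 0.1084] rot [-3.1414 -0.2377  0.0727] F [-0.6  0.2 -1.8] open 0.0595
row [-0.0006, 0.0042, 0.0018] [0.0095, 0.0068, -0.0104]
```

View pics/scene2.png

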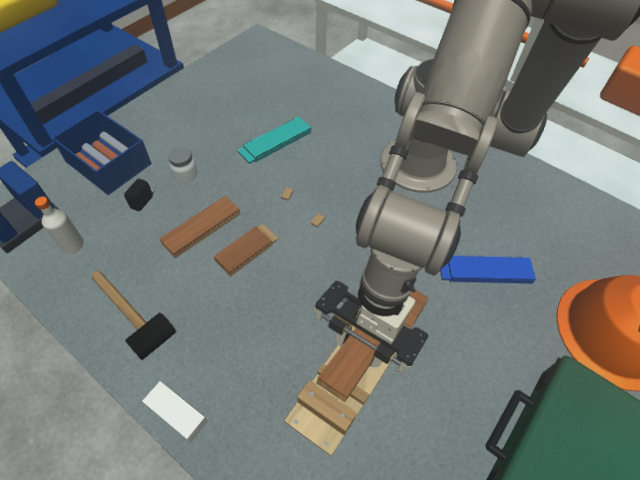

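View pics/top2.png

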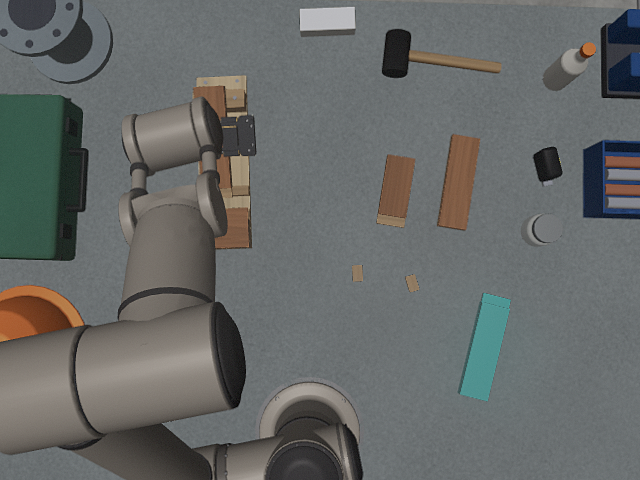

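Both pictures show the board held tilted over the frame: its far half is at (345,365) in the scene picture and (208,100) in the top picture. Before inserting, I'll measure how it sits in the hand.

```bash
python3 - <<'E'
from h import *; from cell import robot
st=robot.observe(); print(st['tool_pos'],st['tool_rot'])
d=robot.read_camera("wrist"); cv2.imwrite("pics/w2.png",d["image"][:,:,::-1]); np.savez("w2.npz",**d)
Rf=Ro.from_euler('z',FY)
for n,dd in(("wrist",d),("scene",np.load("scene2.npz")),("top",np.load("top2.npz"))):
    W=cloud(dd); S=W.reshape(-1,3); S=S[np.isfinite(S[:,0])]
    Q=Rf.inv().apply(S-FO)
    Rt=tool_R(FY,.242)
    # board frame expected: 
    B=(Ro.from_euler('z',FY)*Ro.from_euler('y',-.24)).inv().apply(S-st['tool_pos'])+OFF
    m=(abs(B[:,2]-.022)<.008)&(abs(B[:,1])<.045)&(B[:,0]>.022)&(B[:,0]<.13)
    b=B[m]
    A=np.c_[b[:,:2],np.ones(len(b))]; k=np.linalg.lstsq(A,b[:,2],rcond=None)[0]
    res=abs(b[:,2]-A@k); b=b[res<.004]; A=np.c_[b[:,:2],np.ones(len(b))]; k=np.linalg.lstsq(A,b[:,2],rcond=None)[0]
    r=cv2.minAreaRect((b[:,:2]*1000).astype(np.float32))
    print(n,len(b),"slope x,y deg",np.degrees(k[:2]).round(2),"z",k[2].round(4),"box",cv2.boxPoints(r).round(1).tolist(),"ymean",b[:,1].mean().round(4), "x98",np.percentile(b[:,0],99.5).round(4),"y",np.percentile(b[:,1],[1,99]).round(4))
E
```

```text
[0.60339589 0.2053947  0.10992002] [ 3.14143668 -0.23945872  0.07054862]
wrist 31000 slope x,y deg [-0.06  0.02] z 0.0215 box [[21.899999618530273, 30.899999618530273], [22.0, -29.899999618530273], [99.5999984741211, -29.799999237060547], [99.5, 31.0]] ymean 0.0005 x98 0.0991 y [-0.0288  0.0297]
scene 1293 slope x,y deg [-0.66 -0.36] z 0.0212 box [[21.899999618530273, 33.5], [22.299999237060547, -27.200000762939453], [99.19999694824219, -26.600000381469727], [98.80000305175781, 34.0]] ymean 0.0034 x98 0.0983 y [-0.0259  0.0322]
top 570 slope x,y deg [-0.65  0.08] z 0.0214 box [[30.200000762939453, 29.399999618530273], [31.200000762939453, -29.399999618530273], [97.9000015258789, -28.299999237060547], [96.9000015258789, 30.5]] ymean -0.0071 x98 0.0969 y [-0.0285  0.0283]
```

View pics/w2.png

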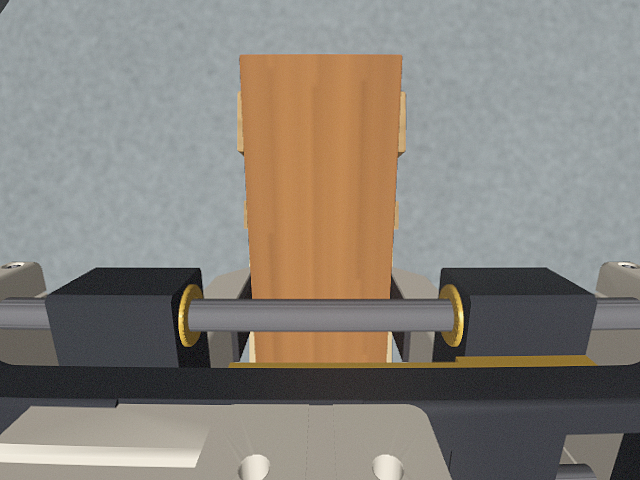

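The board sits true in the hand, within 0.5 mm and 0.1° by the wrist fit. In the wrist view it is centred over the batten, columns 240–403 against 238–406. Lowering to the pre-insert pose.

```bash
python3 - <<'E'
from h import *; from cell import robot
row(robot,tcp_for(.0095,.0408,14),FY,np.radians(14))
row(robot,tcp_for(-.012,.0355,14),FY,np.radians(14))
E
```

```text
t 4.9 pos [0.604  0.2049 0.1109] rot [-3.1415 -0.2411  0.0694] F [-0.2 -1.2 -2.2] open 0.0596
row [-0.0, 0.0021, -0.0002] [-0.0696, -0.0028, 0.1474]
t 4.9 pos [0.604  0.2049 0.1109] rot [-3.1415 -0.2411  0.0694] F [-0.2 -1.2 -2.2] open 0.0596
row [-0.0, 0.0021, -0.0002] [-0.1434, -0.0028, 0.1475]
```

Emit:
arm_command(
  motion=[
    [[0, 0.001, 0, -0.03, -0.001, 0.03, -1], [0, 0.001, 0, -0.06, -0.001, 0.07, -1], [0, 0.001, 0, -0.07, -0.001, 0.11, -1], [0, 0.001, 0, -0.07, -0.001, 0.14, -1], [0, 0.001, 0, -0.07, -0.001, 0.149, -1], [0, 0.001, 0, -0.07, -0.001, 0.149, -1], [0, 0.001, 0, -0.07, -0.001, 0.149, -1]],
  ],
)

```text
time: 5.6
tool_pos: [0.5957, 0.2053, 0.0641]
tool_rot: [-3.141, -0.246, 0.069]
contact_force: [-0.9, -0.7, -1.9]
opening: 0.0598
```

```bash
python3 - <<'E'
from h import *; from cell import robot
d=robot.read_camera("scene"); cv2.imwrite("pics/s3.png",cv2.resize(d["image"][240:460,270:460],None,fx=3,fy=2.7,interpolation=cv2.INTER_CUBIC)[:,:,::-1])
row(robot,tcp_for(.0095,.0408,14),FY,np.radians(14))
row(robot,tcp_for(-.012,.0355,14),FY,np.radians(14))
E
```

```text
t 5.65 pos [0.5956 0.2054 0.0642] rot [-3.1407 -0.2462  0.0694] F [ 0.  -0.6 -1.3] open 0.0597
row [-0.0005, -0.0012, -0.0002] [-0.0054, 0.0009, 0.003]
t 5.65 pos [0.5956 0.2054 0.0642] rot [-3.1407 -0.2462  0.0694] F [ 0.  -0.6 -1.3] open 0.0597
row [-0.0005, -0.0012, -0.0002] [-0.0792, 0.0009, 0.0027]
```

View pics/s3.png

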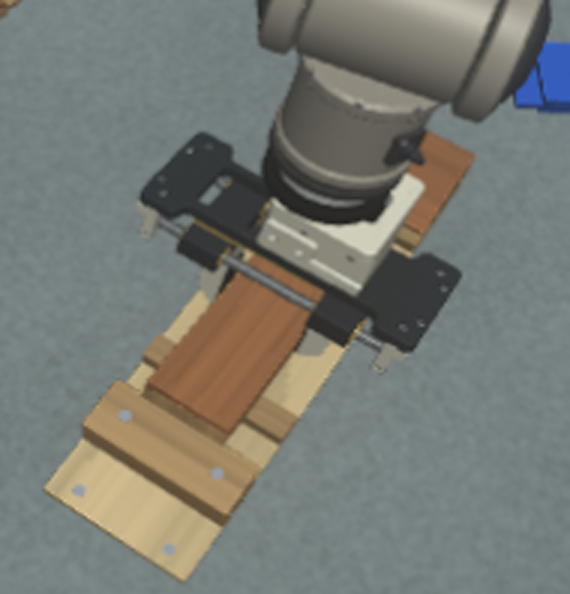

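The board is tilted, its far end over the near edge of the batten at about (200,410), and free of contact. Sliding in along the board axis.

Emit:
arm_command(
  motion=[
    [[0, -0.001, 0, -0.015, 0.001, 0.003, -1], [0, -0.001, 0, -0.03, 0.001, 0.003, -1], [0, -0.001, 0, -0.045, 0.001, 0.003, -1], [0, -0.001, 0, -0.06, 0.001, 0.003, -1], [0, -0.001, 0, -0.072, 0.001, 0.003, -1], [0, -0.001, 0, -0.079, 0.001, 0.003, -1], [0, -0.001, 0, -0.079, 0.001, 0.003, -1], [0, -0.001, 0, -0.079, 0.001, 0.003, -1]],
  ],
)

```text
time: 6.45
tool_pos: [0.5725, 0.2035, 0.0571]
tool_rot: [-3.141, -0.244, 0.07]
contact_force: [0.3, -0.2, -2.3]
opening: 0.0594
```

```bash
python3 - <<'E'
from h import *; from cell import robot
row(robot,tcp_for(-.012,.0355,14),FY,np.radians(14))
for a,z in((10,.0365),(6,.0375),(3,.0385),(1.5,.0395),(0.5,.0400)): print(a); row(robot,tcp_for(-.0125,z,a),FY,np.radians(a))
d=robot.read_camera("scene"); cv2.imwrite("pics/s4.png",cv2.resize(d["image"][240:460,270:460],None,fx=3,fy=2.7,interpolation=cv2.INTER_CUBIC)[:,:,::-1])
d=robot.read_camera("wrist"); cv2.imwrite("pics/w4.png",d["image"][:,:,::-1])
W=cloud(d); S=W.reshape(-1,3); S=S[np.isfinite(S[:,0])]; Q=Ro.from_euler('z',FY).inv().apply(S-FO)
st=robot.observe(); B=(Ro.from_euler('z',FY)*Ro.from_euler('y',-.244)).inv().apply(S-st['tool_pos'])+OFF
m=(abs(B[:,2]-.022)<.004)&(abs(B[:,1])<.035)&(B[:,0]>.022)&(B[:,0]<.12); print("board far end",np.percentile(B[m][:,0],99.5), "frame x,z",Q[m][:,0].max(),Q[m][:,2].max(),"y",np.percentile(Q[m][:,1],[1,99]))
m=(abs(Q[:,2]-.052)<.006)&(Q[:,0]>.10)&(Q[:,0]<.16); b=Q[m]
if m.sum()>50:
  r=cv2.minAreaRect((b[:,:2]*1000).astype(np.float32)); print("batten",m.sum(),b[:,2].mean(),cv2.boxPoints(r).round(1).tolist())
E
```

```text
t 6.45 pos [0.5725 0.2035 0.0571] rot [-3.1408 -0.2438  0.0695] F [ 0.3 -0.2 -2.3] open 0.0594
row [-0.0005, 0.0003, -0.0002] [0.0013, -0.0, -0.0014]
10
t 6.45 pos [0.5725 0.2035 0.0571] rot [-3.1408 -0.2438  0.0695] F [ 0.3 -0.2 -2.3] open 0.0594
row [-0.0005, -0.0441, -0.0001] [-0.0021, 0.0, 0.0225]
6
t 6.45 pos [0.5725 0.2035 0.0571] rot [-3.1408 -0.2438  0.0695] F [ 0.3 -0.2 -2.3] open 0.0594
row [-0.0005, -0.0886, -0.0001] [-0.0057, 0.0, 0.0466]
3
t 6.45 pos [0.5725 0.2035 0.0571] rot [-3.1408 -0.2438  0.0695] F [ 0.3 -0.2 -2.3] open 0.0594
row [-0.0005, -0.1219, -0.0001] [-0.0095, 0.0, 0.0636]
1.5
t 6.45 pos [0.5725 0.2035 0.0571] rot [-3.1408 -0.2438  0.0695] F [ 0.3 -0.2 -2.3] open 0.0594
row [-0.0005, -0.1386, -0.0001] [-0.0113, 0.0, 0.0704]
0.5
t 6.45 pos [0.5725 0.2035 0.0571] rot [-3.1408 -0.2438  0.0695] F [ 0.3 -0.2 -2.3] open 0.0594
row [-0.0005, -0.1497, -0.0001] [-0.0129, 0.0001, 0.0754]
board far end 0.09908482373196273 frame x,z 0.09150335102544374 0.10105215142481479 y [-0.02882257  0.02965812]
batten 12677 0.05176353823628308 [[107.30000305175781, 54.900001525878906], [107.5, -54.900001525878906], [142.8000030517578, -54.900001525878906], [142.6999969482422, 54.900001525878906]]
```

View pics/s4.png

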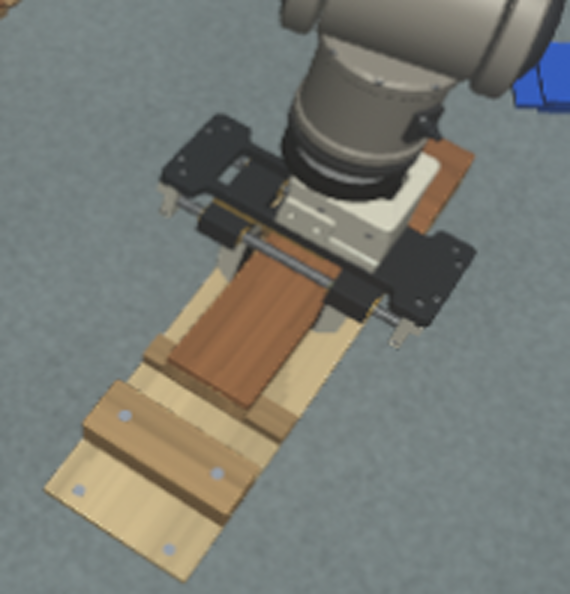

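View pics/w4.png

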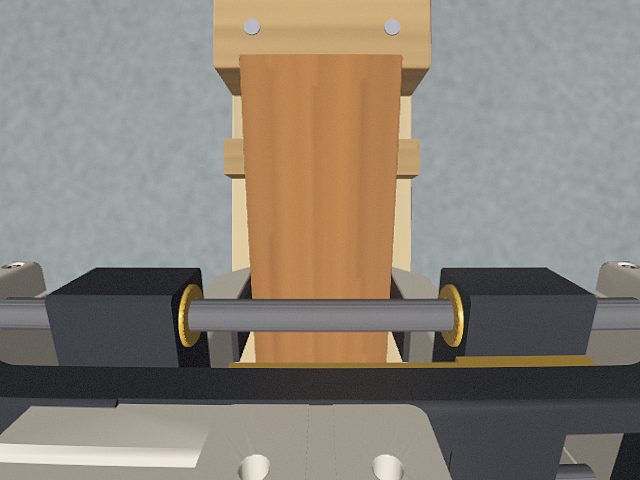

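The wrist depth fit puts the batten face at 107.4 mm, z 52 mm, centred, so the frame model holds. The board is centred, with the tongue about 12 mm in and no contact. Lowering now.

Emit:
arm_command(
  motion=[
    [[0, -0.022, 0, -0.001, 0, 0.011, -1], [0, -0.044, 0, -0.002, 0, 0.022, -1], [0, -0.066, 0, -0.004, 0, 0.034, -1], [0, -0.088, 0, -0.006, 0, 0.046, -1], [0, -0.105, 0, -0.008, 0, 0.055, -1], [0, -0.122, 0, -0.009, 0, 0.063, -1], [0, -0.122, 0, -0.009, 0, 0.063, -1], [0, -0.122, 0, -0.009, 0, 0.063, -1]],
  ],
)

```text
time: 7.35
tool_pos: [0.5744, 0.2036, 0.0379]
tool_rot: [-3.141, -0.052, 0.07]
contact_force: [-0.1, 1.0, -2.2]
opening: 0.0599
```

```bash
python3 - <<'E'
from h import *; from cell import robot
for a,z in((3,.0385),(1.5,.0395),(0.3,.0400)): print(a); row(robot,tcp_for(-.0125,z,a),FY,np.radians(a))
E
```

```text
3
t 7.35 pos [0.5744 0.2036 0.0379] rot [-3.1409 -0.0524  0.0696] F [-0.1  1.  -2.2] open 0.0599
row [-0.0004, 0.0, -0.0001] [-0.0, -0.0003, -0.0002]
1.5
t 7.35 pos [0.5744 0.2036 0.0379] rot [-3.1409 -0.0524  0.0696] F [-0.1  1.  -2.2] open 0.0599
row [-0.0004, -0.0167, -0.0001] [-0.0006, -0.0003, 0.0068]
0.3
t 7.35 pos [0.5744 0.2036 0.0379] rot [-3.1409 -0.0524  0.0696] F [-0.1  1.  -2.2] open 0.0599
row [-0.0004, -0.03, -0.0001] [-0.0013, -0.0003, 0.0134]
```

Emit:
arm_command(
  motion=[
    [[0, -0.008, 0, 0, 0, 0.0035, -1], [0, -0.017, 0, -0.001, 0, 0.007, -1], [0, -0.024, 0, -0.001, 0, 0.01, -1], [0, -0.03, 0, -0.001, 0, 0.0125, -1], [0, -0.03, 0, -0.001, 0, 0.0125, -1], [0, -0.03, 0, -0.001, 0, 0.0125, -1]],
  ],
)

```text
time: 7.95
tool_pos: [0.5742, 0.2036, 0.0342]
tool_rot: [-3.141, -0.005, 0.07]
contact_force: [-0.4, 0.3, -2.0]
opening: 0.0595
```

```bash
python3 - <<'E'
from h import *; from cell import robot
row(robot,tcp_for(-.0125,.040,0),FY,0)
E
```

```text
t 7.95 pos [0.5742 0.2036 0.0342] rot [-3.1409 -0.0047  0.0696] F [-0.4  0.3 -2. ] open 0.0595
row [-0.0005, -0.003, -0.0001] [-0.0, -0.0001, 0.0033]
```

Flat and still held, with no contact yet and about 1 mm to go. I'll lower to touch.

Emit:
arm_command(
  motion=[
    [[0, -0.003, 0, 0, 0, 0.0015, -1], [0, -0.003, 0, 0, 0, 0.003, -1], [0, -0.003, 0, 0, 0, 0.004, -1], [0, -0.003, 0, 0, 0, 0.004, -1]],
  ],
)

```text
time: 8.35
tool_pos: [0.5743, 0.2036, 0.0333]
tool_rot: [-3.141, -0.0, 0.07]
contact_force: [0.1, -0.8, 0.0]
opening: 0.0598
```

The weight is now carried by the joists (Fz went from -2 to 0 N). Releasing, then lifting.

Emit:
arm_command(
  motion=[
    [[0, 0, 0, 0, 0, 0, -1], [0, 0, 0, 0, 0, 0, -0.2], [0, 0, 0, 0, 0, 0, 0.6], [0, 0, 0, 0, 0, 0, 0.6], [0, 0, 0, 0, 0, 0, 0.8], [0, 0, 0, 0, 0, 0, 0.8]],
  ],
)

```text
time: 8.95
tool_pos: [0.5743, 0.2036, 0.0331]
tool_rot: [-3.141, -0.0, 0.07]
contact_force: [-1.2, -0.3, -0.3]
opening: 0.0816
```

Emit:
arm_command(
  motion=[
    [[0, 0, 0, 0, 0, -0.03, 0.8], [0, 0, 0, 0, 0, -0.1, 0.8], [0, 0, 0, 0, 0, -0.2, 0.8], [0, 0, 0, 0, 0, -0.33, 0.8], [0, 0, 0, 0, 0, -0.45, 0.8], [0, 0, 0, 0, 0, -0.5, 0.8], [0, 0, 0, 0, 0, -0.5, 0.8], [0, 0, 0, 0, 0, -0.5, 0.8]],
  ],
)

```text
time: 9.75
tool_pos: [0.5739, 0.2034, 0.1828]
tool_rot: [-3.141, 0.0, 0.07]
contact_force: [0.4, 0.2, -0.6]
opening: 0.0828
```

```bash
python3 - <<'E'
from h import *; from cell import robot
st=robot.observe(); print(st['time'],st['tool_pos'],st['opening'],st['contact_force'])
for n in("scene","wrist"):
    d=robot.read_camera(n)
    if n=="scene": cv2.imwrite("pics/s5.png",cv2.resize(d["image"][240:460,270:460],None,fx=3,fy=2.7,interpolation=cv2.INTER_CUBIC)[:,:,::-1])
    else: cv2.imwrite("pics/w5.png",d["image"][:,:,::-1])
    W=cloud(d); S=W.reshape(-1,3); S=S[np.isfinite(S[:,0])]; Q=Ro.from_euler('z',FY).inv().apply(S-FO)
    m=(abs(Q[:,2]-.052)<.008)&(abs(Q[:,0])<.1025)&(abs(Q[:,1])<.05); b=Q[m]
    A=np.c_[b[:,:2],np.ones(len(b))]; k=np.linalg.lstsq(A,b[:,2],rcond=None)[0]
    r=cv2.minAreaRect((b[:,:2]*1000).astype(np.float32)); print(n,m.sum(),"slopes",np.degrees(k[:2]),"top z",k[2],cv2.boxPoints(r).round(1).tolist(),"x",np.percentile(b[:,0],[.2,99.8]))
E
```

```text
9.75 [0.57387895 0.20344825 0.18284138] 0.08284078379762319 [ 0.36943884  0.24259896 -0.57353132]
scene 2485 slopes [-0.23469829 -0.41395321] top z 0.05207049466701412 [[-89.0999984741211, 29.899999618530273], [-89.0, -29.5], [100.5, -29.100000381469727], [100.30000305175781, 30.299999237060547]] x [-0.08740914  0.09947563]
wrist 14437 slopes [-0.00189668 -0.01477989] top z 0.05180654403655017 [[-67.69999694824219, 30.299999237060547], [-67.5999984741211, -29.899999618530273], [100.0999984741211, -29.799999237060547], [100.0999984741211, 30.5]] x [-0.06700435  0.09994576]
```

View pics/w5.png

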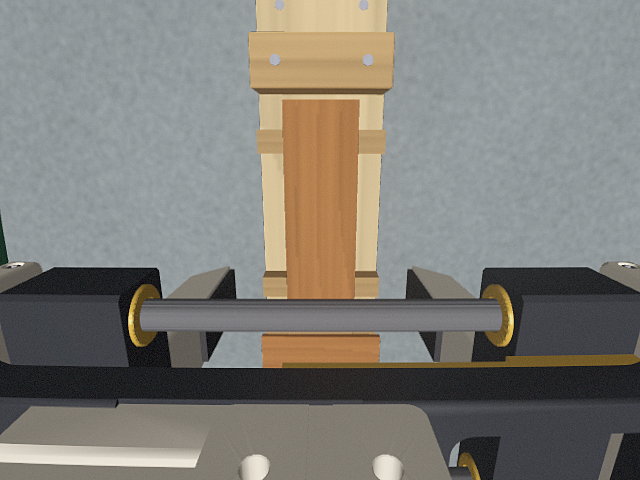

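View pics/s5.png

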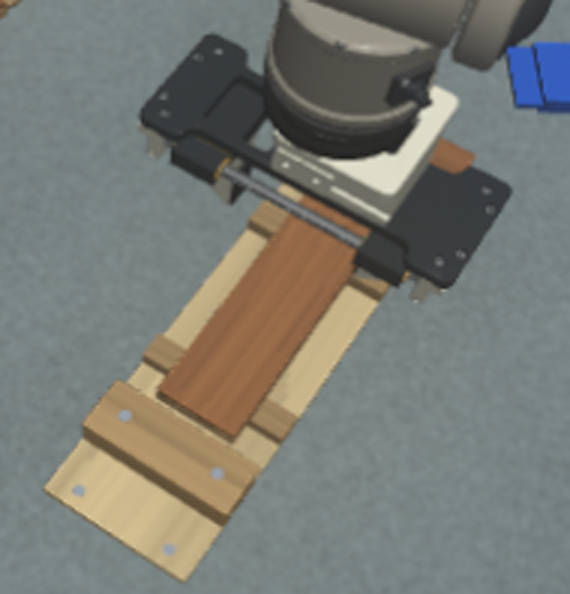

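The wrist picture shows the board centred on the joists, its far end at row 100 short of the batten at row 92. The fit gives its far end at x = 100 mm, so the tongue tip is about 13 mm inside the groove. The top is at 52 mm (underside about 30 mm), the slope is under 0.1° and the gripper is clear. Handing in.

```bash
python3 -c "
from cell import robot
print(robot.hand_in())"
```

```text
the job is handed in; nothing more can be done
None
```

I placed the long tongued board (the leftmost of the three in the top picture) in the frame and handed the job in at about 10 s. I angled its tongue into the groove at 14° with the far end up. I then lowered it flat while still holding it, let go once the joists carried its weight, and lifted the gripper 15 cm clear.

In the last wrist-camera fit:
- **Height and tilt:** the top was at 51.8 mm, so the underside is about 30 mm above the bench. The slope was under 0.1°.
- **Position:** the board was within about 0.5 mm of the frame's centre line and square to it. Its far end was at x = 100 mm, which puts the tongue tip about 13 mm inside the groove, worked out from the board's length.

The scene camera agreed on position and height but read slopes of 0.2–0.4°, which I put down to depth noise. No check failed. The tongue inside the groove was never seen directly.

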